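Wedge a tube rack tight in its clamp

ROBOT

A 6-joint arm with a two-finger parallel gripper is mounted at the origin on a cart in front of the work surface, level with it; the furniture and walls round the work are solid. World frame = base frame: x ahead of the robot, y to its left, z up, the work surface at z = 0. Lengths are in mm, angles in degrees, forces in N, time in s.
With the tool pointing down it reaches from about 350 to 850 mm from the base axis. Payload 8.1 kg.
Tool frame: the origin (TCP) lies midway between the tips of the shut fingers; the grasp point (between the pads) lies 19 mm behind it (r.pinch_z is the distance from the TCP to the grasp point, in mm); z points along the fingers, y is the line along which they close (so a half turn about z gives the same grasp; the last joint's range is limited). The gripper opens to 85 mm and grips with 20 to 120 N. Pads are 22 mm wide; open, the fingers measure 114 mm over their backs; the gripper's body (76 mm by 85 mm) begins 54 mm behind the grasp point. The pads swing forward as they close: fully open they stand 13 mm farther back than shut.
Start: joints at [69.076, 7.471, 85.268, -0, 87.261, -4.893], TCP at [165.676, 576.677, 231.292] pointing down, gripper open.
Joint ranges: [-169.43, 169.43], [-51.17, 129.36], [1.28, 143.12], [-76.62, 256.62], [0, 156.53], [-152.29, 152.29]. Speed limits (degrees/s): [136.94, 136.94, 159.86, 180, 180, 180].

INTERFACE

Orientations are given as [roll, pitch, yaw] about the fixed x, y, z axes, in that order (R = Rz(yaw) Ry(pitch) Rx(roll)).
In Python, from bench import sensors, optics, job, r gives the robot as it stands.
- The arm moves only by the tool play_rows, never from a script. Its argument "motion" is a list that holds one entry, the list of rows, each a list of 6 numbers: the shift along the tool's x, y, z in cm, then the turn, a rotation vector about the tool's x, y, z in degrees. In form: [[[x, y, z, ax, ay, az], ...]]. A call has 1 to 5 rows; each row is the pose to reach, as a shift and turn from the pose commanded when the call began, along the tool's axes at that moment; what a row does not reach only later rows make up. A row lasts 1/10 s, in which the tool goes at most 50 mm and 8.59 degrees, less where a joint would pass 70% of its speed; a pose out of reach is approached as far as the arm can. A call with a gripper value outside its range is refused whole. "jaw" is the opening, from 0 (shut) to 1 (fully open), set as the call begins (left out, the last holds). The fingers move at their own pace and stop on an object; "squeeze" is the grip in N (left out, the last holds). Time passes only in rows, so rows that repeat a pose let the fingers close. It gives the time, the measured TCP pose, the force, the opening and the grip force at its end, in the units of the state.
- sensors.sense(): the state, without advancing time (a new reading comes with each control period).
- optics.snapshot(name): name is "scene" or "top" or "wrist"; returns a dict with "pixels" (400x640x3 uint8, red, green, blue), "mtx" (3x3 intrinsics, pixels), "R" (3x3) and "t" (3): a world point X has camera coordinates R X + t; the wrist camera has in their place "T_tool_cam" (4x4, takes a point from camera to tool coordinates, whose origin is the TCP and whose axes are the flange's). Camera axes: x right, y down, z forward; pixel columns grow to the right and rows downward; lengths in mm; the calibration is good to about 2 mm. A picture is of the moment at which its call begins: read the wrist's pose just before it. There is no depth.
- job.hand_in(): hands the job in; it is judged then, once.
The state is a dict: "time": time; "joint_pos": joint angles; "qd": joint speeds; "joint_efforts": joint torques, N m; "tool_pos": TCP position; "tcp_rot": TCP orientation; "ft_force": force on the tool from outside, world axes, zero at the start; "wrist_torque": the same for the moment, N m; "finger_gap": finger opening in mm; "grip_force": force on a finger pad.
Only numpy, scipy, OpenCV 4.12 (cv2) and the standard library are available. Lean on these libraries where they do the work, as an engineer would, in place of code of your own. Each camera call takes 0.05 s, during which the arm holds its last target. There are 200 camera calls.

TASK

Fix the tube rack in its clamp: take the tapered key from its stand, stand it point down in the slot between the clamp's jaw and end block, only as far as it goes without force, and let go. Then tap it down with the mallet, with at least two separate taps, until the jaw grips the rack tight. Finally stand the mallet back upright on the worktop, leaving the key in place, the rack level on its base and the bottle, vial and tip box where they were.

Things in the scene. Friction and masses are not known exactly. Their poses are not given: they have to be found in the camera images.
- clamp: Aluminium rack clamp, fixed. Base plate 100x205x12 mm (own x -50..50, y -86..119). Origin on the worktop under the middle of the rack's place, z up. Along own y: fixed stop (80 wide, 62 high, inner face y -64.5), rack, sliding jaw, slot for the key, fixed end block (y 90 to 115). Jaw and end block are 64 mm wide along x, 72 high; the slot is open at both x ends.
- slot_mouth (a point): Middle of the slot's mouth with the jaw at 0: clamp x 0, y 83.75, z 72 mm (level with the tops of jaw and end block). The slot narrows downwards, each wall leaning 0.075 mm per mm: 12.5 mm wide at the mouth, 3.5 mm at the base plate (z 12); it widens by the jaw's travel. Axes as the clamp's.
- jaw (a joint): Travel (m) of the dark steel sliding jaw towards the rack; 0 at the start, stays where it is left (sliding friction 3 N). The rack has 3 mm of play in all, so the jaw has the rack tight between itself and the fixed stop at about 0.003.
- jaw_top (a point): Middle of the jaw's top (14 mm thick there), z 72.5 mm; moves with the jaw.
- tube_rack: Blue open grid rack, 64x125x62 mm, about 0.2 kg, loose in the clamp on its 12 mm base plate, with two capped tubes standing in it (tops 91 mm above the worktop). Origin at the centre of its underside, long side along y.
- key: Grey tapered key, 107 mm high, about 70 g. Origin at the centre of the point's underside, z up the key. Blade 75 long, 40 wide along own x; thickness along own y 9.2 at 8 mm up, 19.25 at 75 mm up (0.075 per side, like the slot); lowest 8 mm chamfered to 4. Block head 44 (x) x 32 (y), z 75 to 107. A half turn about z makes no difference. Hangs in the stand at the start.
- key_top (a point): Centre of the top face of the key's head, 107 mm above its point. Set lightly in the slot the point stands about 42 mm above the worktop; tight it has gone about 20 mm further. The key stays wedged by friction. Driving it takes about 3 to 10 N, rising sharply when tight; a tap or push of 15 to 20 N is enough.
- key_stand: White stand fixed on the worktop, 60x66x80 mm high, origin under its centre. The key hangs in its slot by the head, so that the underside of the head is 80 mm above the worktop and the key lifts straight out.
- mallet: Upright hand mallet, 130 mm high, about 0.22 kg, standing on its round black head (44 mm diameter, 46 mm high, flat face down). Wooden handle upwards, 22 mm along own x by 26 mm along own y, z 44 to 130. Origin at the centre of the underside (the striking face), z up the handle.
- mallet_face (a point): Centre of the striking face (the mallet's origin).
- mallet_grip (a point): Where to grip the handle, on its axis 102 mm above the striking face.
- bottle: Bystander: reagent bottle 52x52x110 mm behind the clamp; origin at the centre of its underside.
- vial: Bystander: white vial 37x37x66 mm behind the clamp; origin at the centre of its underside.
- tip_box: Bystander: pipette tip box 84x120x70 mm to the left; origin at the centre of its underside.

How it is judged:
By the outcome, as a careful person would: the job done as asked, in the order asked, and still so for the second after the job is handed in, with the robot touching nothing.
It also fails if it takes over 61 s, if anything falls off the work surface, if the arm or the gripper's body presses on something with over 40 N, if the wrist force passes 120 N, or if a joint passes its speed limit or range.

## Working session

There is one attempt and no reset: what is moved stays moved. The work goes in short steps, Python scripts to look and compute and a tool call to move; the robot and the scene stay as the last step left them, time stands still between calls to the robot, and variables do not carry over. Pictures are saved under pics/ and viewed, at most 10 in all, crops included, and the job is handed in when it is done.

Besides the shell and the picture viewer there is one more tool, called after "Request:" by a JSON object that holds its "op" and its "data". play_rows: Moves the arm, as the interface text tells. Its arguments: {"type":"object","properties":{"motion":{"type":"array","items":{"type":"array","items":{"type":"array","items":{"type":"number"}}}},"jaw":{"type":"number"},"squeeze":{"type":"number"}},"required":["motion"]}

```bash
ls; mkdir -p pics; python3 - <<'E'
from bench import sensors, optics, job, r
import cv2,numpy as np
s=sensors.sense();print(s['time'],s['tool_pos'],s['tcp_rot'],r.pinch_z)
for n in('scene','top'):
    d=optics.snapshot(n);cv2.imwrite(f'pics/{n}0.png',d['pixels'][...,::-1]);np.savez(f'{n}0.npz',**d);print(n,d['mtx'].tolist(),d['R'].round(4).tolist(),d['t'].round(1).tolist())
E
```

```text
pics
0.0 [165.47387691 576.13887331 230.21605848] [-1.79890913e+02 -1.09981380e-02  1.63968188e+02] 18.700000000000003
scene [[410.69779548257225, 0.0, 319.785798302554], [0.0, 410.69779548257225, 208.50462962754648], [0.0, 0.0, 1.0]] [[0.7938, -0.6081, 0.0016], [-0.237, -0.3117, -0.9201], [0.5601, 0.7301, -0.3916]] [-321.0, 301.5, 443.2]
top [[399.1577702677273, 0.0, 315.3797722345002], [0.0, 399.1577702677273, 197.77761148914865], [0.0, 0.0, 1.0]] [[0.0155, -0.9999, -0.0038], [-0.9933, -0.0149, -0.1142], [0.1141, 0.0055, -0.9935]] [221.5, 569.9, 1006.5]
```

View pics/scene0.png

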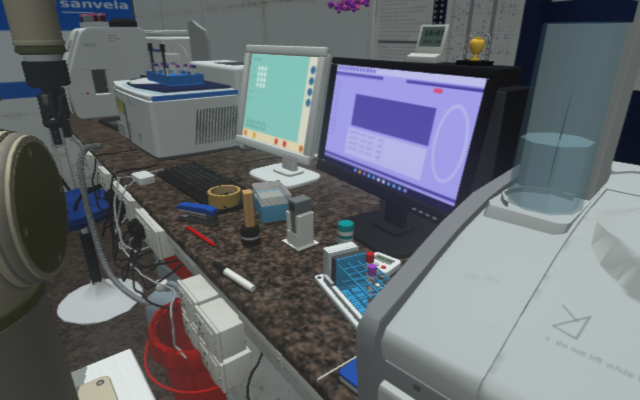

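View pics/top0.png

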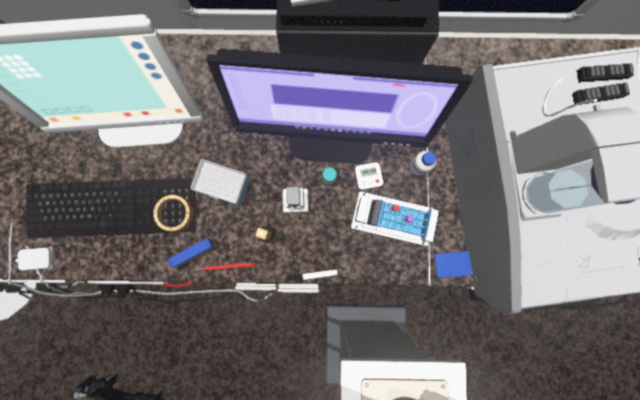

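Scene: mallet at (250,220), stand with key (298,222), clamp at about (355,275). In the top view: mallet (262,234), stand (295,198), clamp (395,218) with its end block to the left. Next I zoom in and get rough positions.

```bash
cat > h.py <<'E'
import numpy as np,cv2
from scipy.spatial.transform import Rotation as Ro
from bench import sensors, optics, job, r
def ray(d,uv):
    v=np.linalg.inv(d['mtx'])@np.array([uv[0],uv[1],1.]);R=d['R'];return -R.T@d['t'],R.T@v
def onz(d,uv,z):
    c,v=ray(d,uv);return c+v*(z-c[2])/v[2]
def pix(d,X):
    p=d['mtx']@(d['R']@np.array(X,float)+d['t']);return p[:2]/p[2]
def wrist(name=None):
    s=sensors.sense();d=dict(optics.snapshot('wrist'))
    T=np.eye(4);T[:3,:3]=Ro.from_euler('xyz',s['tcp_rot'],degrees=True).as_matrix();T[:3,3]=s['tool_pos']
    M=np.linalg.inv(T@d['T_tool_cam']);d['R']=M[:3,:3];d['t']=M[:3,3]
    if name: cv2.imwrite(f'pics/{name}.png',d['pixels'][...,::-1]);np.savez(name+'.npz',**d)
    return d
def load(n): return dict(np.load(n+'.npz'))
E
python3 - <<'E'
from h import *
t=load('top0')
im=cv2.imread('pics/top0.png')[140:260,180:450];cv2.imwrite('pics/topc.png',cv2.resize(im,None,fx=2.9,fy=2.9,interpolation=cv2.INTER_CUBIC))
for n,uv,z in [('mallet',(262,234),130),('key',(293,195),112),('endblk',(364,212),72),('clampfar',(432,226),12)]: print(n,onz(t,uv,z).round(0))
d=wrist('w0');print(d['mtx'].tolist(),(-d['R'].T@d['t']).round(0),d['R'].round(2).tolist(),d['T_tool_cam'].round(3).tolist())
E
```

```text
mallet [468. 353. 130.]
key [563. 284. 112.]
endblk [528. 108.  72.]
clampfar [499. -78.  12.]
[[355.19366207130355, 0.0, 322.77833176363436], [0.0, 355.19366207130355, 201.0765563253896], [0.0, 0.0, 1.0]] [103. 596. 373.] [[0.28, 0.96, -0.0], [0.93, -0.27, 0.26], [0.25, -0.07, -0.97]] [[-0.0, -0.965, -0.262, 65.812], [1.0, -0.0, -0.0, 1.431], [0.0, -0.262, 0.965, -142.877], [0.0, 0.0, 0.0, 1.0]]
```

View pics/topc.png

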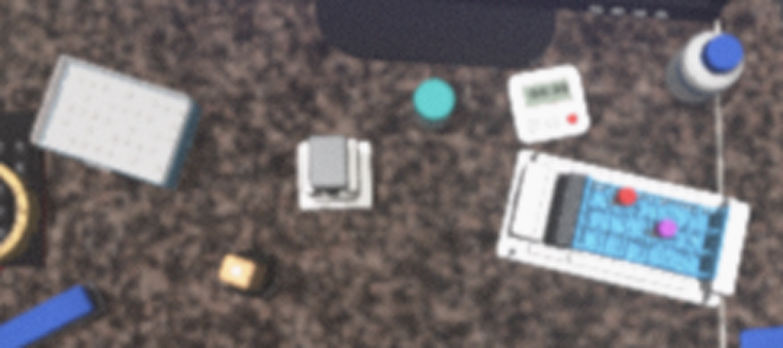

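View pics/w0.png

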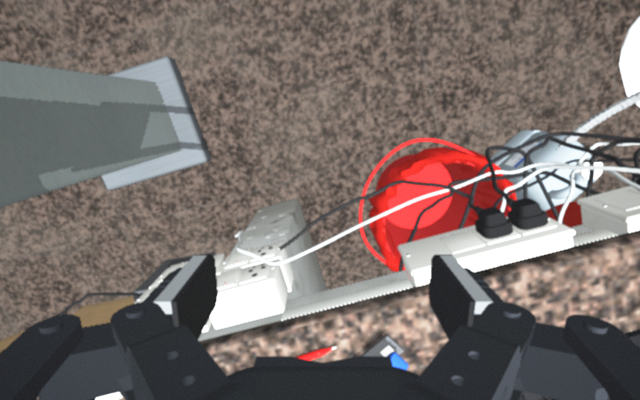

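Wrist view at the start: only floor and bench edge. I move to a viewing pose near (560,190,260), with yaw 180.

Request:
{"op": "play_rows", "data": {"motion": [[[-9, -5, -0.6, 0, 0, -3], [-18, -10, -1.2, 0, 0, -6], [-22, -12, -2, 0, 0, -9], [-22, -12, -2, 0, 0, -9], [-22, -12, -2, 0, 0, -9]]]}}

```text
time: 0.65
tool_pos: [343.8, 399.9, 251.1]
tcp_rot: [-180.0, -0.0, 173.0]
ft_force: [1.2, 0.7, -0.7]
finger_gap: 85.3
grip_force: 0.0
```

```bash
cat >> h.py <<'E'
def go(p,yaw=180.):
    "tool-frame row (cm,deg) from the measured pose to TCP p, pointing down with yaw"
    s=sensors.sense();A=Ro.from_euler('xyz',s['tcp_rot'],degrees=True);B=Ro.from_euler('xyz',[180,0,yaw],degrees=True)
    d=A.inv().apply(np.array(p)-s['tool_pos'])/10;w=(A.inv()*B).as_rotvec(degrees=True)
    print('t',round(s['time'],2),'at',np.round(s['tool_pos'],1),np.round(s['tcp_rot'],1),'F',np.round(s['ft_force'],1),'gap',round(s['finger_gap'],1),'ROW',np.round(d,2),np.round(w,1))
E
python3 -c "
from h import *
go([560,190,260])"
```

```text
t 0.65 at [343.8 399.9 251.1] [-180.   -0.  173.] F [ 1.2  0.7 -0.7] gap 85.3 ROW [-24.02 -18.2   -0.89] [-0. -0. -7.]
```

Request:
{"op": "play_rows", "data": {"motion": [[[-24, -18.2, -0.9, 0, 0, -7], [-24, -18.2, -0.9, 0, 0, -7], [-24, -18.2, -0.9, 0, 0, -7], [-24, -18.2, -0.9, 0, 0, -7], [-24, -18.2, -0.9, 0, 0, -7]]]}}

```text
time: 1.15
tool_pos: [523.1, 225.6, 258.5]
tcp_rot: [180.0, -0.0, 180.0]
ft_force: [-0.3, 1.3, 0.2]
finger_gap: 85.3
grip_force: 0.0
```

```bash
python3 -c "
from h import *
go([560,190,260])"
```

```text
t 1.15 at [523.1 225.6 258.5] [180.  -0. 180.] F [-0.3  1.3  0.2] gap 85.3 ROW [-3.69 -3.56 -0.15] [ 0. -0. -0.]
```

Request:
{"op": "play_rows", "data": {"motion": [[[-2, -2, 0, 0, 0, 0], [-2, -2, 0, 0, 0, 0], [-2, -2, 0, 0, 0, 0]]]}}

```text
time: 1.45
tool_pos: [542.0, 206.8, 258.0]
tcp_rot: [180.0, -0.1, 179.9]
ft_force: [-0.1, 0.2, -0.2]
finger_gap: 85.4
grip_force: 0.0
```

```bash
python3 -c "
from h import *
go([560,190,260]);d=wrist('w1')"
```

```text
t 1.45 at [542.  206.8 258. ] [ 1.800e+02 -1.000e-01  1.799e+02] F [-0.1  0.2 -0.2] gap 85.4 ROW [-1.8  -1.68 -0.2 ] [ 0.  -0.1 -0.1]
```

View pics/w1.png

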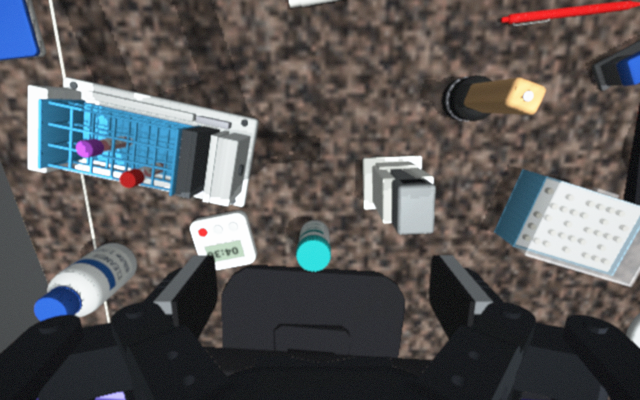

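The wrist view shows the clamp at upper left: end block top around (225,170), dark jaw (205,160). The key head top spans (393–435, 180–233), and the mallet top is at (527,96). I'll fit rectangles to these.

```bash
python3 - <<'E'
from h import *
d=load('w1');im=d['pixels'];hsv=cv2.cvtColor(im,cv2.COLOR_RGB2HSV);g=cv2.cvtColor(im,cv2.COLOR_RGB2GRAY)
for p in [(413,200),(412,225),(385,185),(222,165),(236,165),(243,160),(207,165),(192,160),(527,96),(370,165)]: print(p,im[p[1],p[0]],hsv[p[1],p[0]])
for x in range(176,262,2): print(x,im[165,x].tolist(),end=' ')
print()
for x in range(360,440,2): print(x,im[205,x].tolist(),end=' ')
c=np.hstack([cv2.resize(im[75:215,150:270],None,fx=3.3,fy=3.3,interpolation=cv2.INTER_CUBIC),cv2.resize(im[140:280,355:445],None,fx=3.3,fy=3.3,interpolation=cv2.INTER_CUBIC)])
cv2.imwrite('pics/c1.png',c[...,::-1])
E
```

```text
(413, 200) [200 210 213] [ 97  16 213]
(412, 225) [191 199 201] [ 96  13 201]
(385, 185) [223 226 222] [ 53   5 226]
(222, 165) [228 232 231] [ 83   4 232]
(236, 165) [ 96 100  99] [ 83  10 100]
(243, 160) [95 97 98] [100   8  98]
(207, 165) [183 190 191] [ 94  11 191]
(192, 160) [74 79 82] [101  25  82]
(527, 96) [251 252 253] [105   2 253]
(370, 165) [223 227 223] [ 60   4 227]
176 [38, 83, 109] 178 [58, 78, 91] 180 [76, 80, 84] 182 [75, 81, 84] 184 [78, 80, 84] 186 [76, 79, 81] 188 [72, 76, 79] 190 [76, 81, 85] 192 [69, 74, 76] 194 [34, 35, 36] 196 [31, 37, 38] 198 [27, 32, 35] 200 [35, 37, 39] 202 [32, 37, 36] 204 [33, 35, 36] 206 [95, 97, 99] 208 [225, 229, 230] 210 [233, 239, 238] 212 [232, 237, 236] 214 [202, 209, 208] 216 [224, 228, 228] 218 [221, 226, 225] 220 [227, 230, 232] 222 [228, 232, 231] 224 [232, 236, 235] 226 [233, 237, 238] 228 [229, 234, 233] 230 [229, 233, 234] 232 [229, 233, 234] 234 [161, 167, 168] 236 [96, 100, 99] 238 [93, 96, 97] 240 [67, 70, 73] 242 [51, 55, 56] 244 [86, 90, 90] 246 [184, 190, 190] 248 [193, 199, 199] 250 [129, 133, 132] 252 [65, 61, 60] 254 [70, 63, 59] 256 [75, 68, 61] 258 [67, 61, 58] 260 [62, 56, 52] 
360 [89, 80, 71] 362 [90, 79, 72] 364 [248, 251, 250] 366 [254, 254, 255] 368 [254, 254, 254] 370 [254, 254, 254] 372 [255, 255, 255] 374 [216, 220, 222] 376 [111, 113, 111] 378 [106, 108, 108] 380 [107, 109, 107] 382 [141, 144, 140] 384 [232, 235, 231] 386 [238, 240, 236] 388 [236, 239, 235] 390 [233, 236, 232] 392 [92, 92, 93] 394 [53, 53, 55] 396 [55, 61, 60] 398 [121, 126, 127] 400 [169, 177, 180] 402 [200, 207, 211] 404 [200, 209, 212] 406 [197, 208, 210] 408 [198, 208, 212] 410 [198, 208, 210] 412 [195, 205, 207] 414 [195, 202, 206] 416 [196, 204, 207] 418 [196, 204, 208] 420 [196, 205, 208] 422 [194, 202, 204] 424 [196, 205, 207] 426 [195, 204, 206] 428 [196, 205, 207] 430 [196, 204, 207] 432 [184, 193, 195] 434 [125, 125, 126] 436 [94, 83, 75] 438 [91, 78, 73]
```

View pics/c1.png

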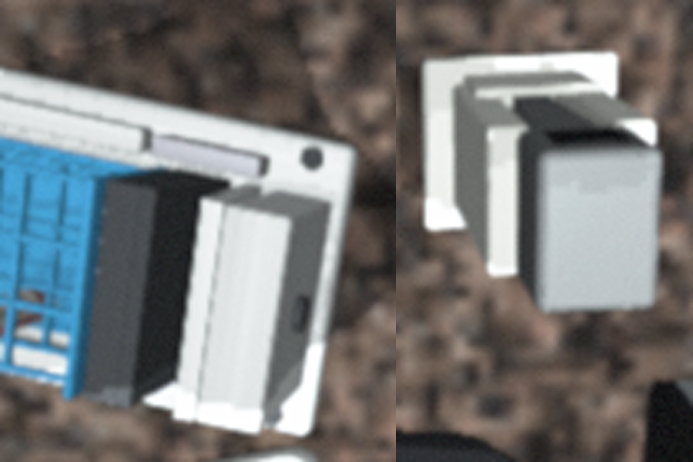

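```bash
cat > m.py <<'E'
from h import *
def edge(g,row,a,b,up):
    s=np.gradient(cv2.GaussianBlur(g,(3,3),0)[row,a:b].astype(float));s=s if up else -s
    i=int(s.argmax())
    if 0<i<len(s)-1:
        k=s[i-1]-2*s[i]+s[i+1]; return a+i+(0.5*(s[i-1]-s[i+1])/k if k else 0)
    return a+i
E
python3 - <<'E'
from m import *
d=load('w1');im=d['pixels'];g=cv2.cvtColor(im,cv2.COLOR_RGB2GRAY)
L={}
for n,(x0,up,z) in dict(jaw=(193,0,72.5),inn=(206.5,1,72),out=(234,0,72)).items():
    P=[]
    for v in range(145,192,3):
        c=x0-(v-165)*0.123;a=int(round(c))
        P.append(onz(d,(edge(g,v,a-5,a+6,up),v),z))
    P=np.array(P);k=np.polyfit(P[:,0],P[:,1],1);L[n]=k;print(n,'yaw',np.degrees(np.arctan(k[0])).round(2),'y@530',np.polyval(k,530).round(2),'rms',(P[:,1]-np.polyval(k,P[:,0])).std().round(2))
# block top ends: along a column line through its middle
for c0 in (218,222,226): 
    col=[int(g[v,int(round(c0-(v-165)*0.123))]) for v in range(120,215)];dd=np.diff(col)
    up=120+int(np.argmax(dd[:30]));dn=165+int(np.argmin(dd[45:]))
    print(col[8:22],col[78:95]);print(c0,up,dn)
    for v in(up+.5,dn+.5): print(onz(d,(c0-(v-165)*.123,v),72).round(1))
# key top
hs=cv2.cvtColor(im,cv2.COLOR_RGB2HSV);m=cv2.inRange(g,170,216)
m[:, :396]=0;m[:,440:]=0;m[:182]=0;m[240:]=0
c=max(cv2.findContours(m,0,2)[0],key=cv2.contourArea);b=cv2.boxPoints(cv2.minAreaRect(c));print('key');W=np.array([onz(d,p,112) for p in b]);print(b.round(1).tolist(),W.round(1),W.mean(0))
# mallet top
m=((hs[...,2]>150)&(hs[...,0]<25)|(g>235)).astype(np.uint8);m[:,:503]=0;m[:,550:]=0;m[:70]=0;m[120:]=0
c=max(cv2.findContours(m,0,2)[0],key=cv2.contourArea);b=cv2.boxPoints(cv2.minAreaRect(c));W=np.array([onz(d,p,130) for p in b]);print('mal',b.round(1).tolist(),W.round(1),W.mean(0))
E
```

```text
jaw yaw -12.58 y@530 87.05 rms 0.09
inn yaw -12.61 y@530 99.52 rms 0.11
out yaw -12.42 y@530 125.3 rms 0.06
[214, 234, 222, 172, 129, 118, 111, 104, 118, 161, 206, 223, 225, 225] [254, 254, 254, 255, 254, 214, 135, 119, 121, 119, 113, 108, 103, 108, 112, 100, 87]
218 137 203
[505.1 115.3  72. ]
[567.8 102.6  72. ]
[186, 198, 182, 136, 108, 104, 104, 111, 116, 124, 168, 218, 232, 232] [254, 254, 254, 254, 255, 251, 191, 116, 89, 81, 72, 69, 80, 79, 76, 74, 91]
222 138 204
[506.  118.7  72. ]
[568.8 106.3  72. ]
[230, 225, 225, 219, 205, 179, 138, 117, 115, 115, 129, 180, 226, 236] [235, 249, 254, 254, 254, 255, 248, 160, 76, 64, 66, 66, 65, 70, 66, 77, 110]
226 138 204
[506.  122.4  72. ]
[568.8 110.1  72. ]
key
[[400.0, 187.0], [434.0, 187.0], [434.0, 232.0], [400.0, 232.0]] [[542.8 272.4 112. ]
 [542.9 300.7 112. ]
 [582.7 303.9 112. ]
 [582.6 274.5 112. ]] [562.75406811 287.87086501 112.        ]
mal [[503.6000061035156, 104.19999694824219], [515.0999755859375, 74.30000305175781], [548.0, 86.9000015258789], [536.5, 116.80000305175781]] [[476.4 341.3 130. ]
 [455.6 346.8 130. ]
 [464.4 371.9 130. ]
 [485.5 366.8 130. ]] [470.49175172 356.69445417 130.        ]
```

Request:
{"op": "play_rows", "data": {"motion": [[[-2.1, 8.1, 8.3, 0, 0, 0], [-2.1, 8.1, 8.3, 0, 0, 0], [-2.1, 8.1, 8.3, 0, 0, 0], [-2.1, 8.1, 8.3, 0, 0, 0], [-2.1, 8.1, 8.3, 0, 0, 0]]]}}

```text
time: 2.0
tool_pos: [562.2, 289.2, 175.9]
tcp_rot: [-180.0, -0.0, -179.9]
ft_force: [0.6, -0.4, 0.5]
finger_gap: 85.8
grip_force: 0.0
```

```bash
python3 - <<'E'
from m import *
go([563,288,83]);d=wrist('w2');g=cv2.cvtColor(d['pixels'],cv2.COLOR_RGB2GRAY)
u,v=pix(d,[563,288,112]);print(u,v)
print(g[int(v),int(u)-70:int(u)+70:2].tolist());print(g[int(v)-80:int(v)+80:3,int(u)].tolist())
cv2.imwrite('pics/c2.png',d['pixels'][100:380,180:470,::-1])
E
```

```text
t 2.0 at [562.2 289.2 175.9] [-180.    -0.  -179.9] F [ 0.6 -0.4  0.5] gap 85.8 ROW [-0.08 -0.12  9.29] [-0.  -0.   0.1]
318.92097649495173 217.08373775382327
[94, 84, 88, 94, 103, 109, 114, 111, 106, 101, 102, 100, 93, 83, 73, 67, 60, 59, 56, 153, 212, 219, 151, 93, 108, 112, 108, 114, 116, 118, 117, 117, 120, 116, 113, 111, 111, 112, 110, 110, 111, 114, 110, 112, 112, 114, 110, 95, 250, 254, 254, 255, 207, 81, 94, 93, 88, 84, 78, 77, 85, 102, 117, 132, 141, 145, 143, 138, 122, 103]
[90, 92, 87, 110, 242, 221, 121, 181, 161, 63, 63, 60, 53, 11, 46, 86, 109, 113, 111, 113, 114, 115, 112, 112, 113, 111, 108, 109, 107, 109, 109, 116, 178, 176, 178, 174, 174, 144, 67, 64, 60, 58, 54, 60, 77, 88, 78, 57, 57, 88, 117, 110, 99, 45]
```

View pics/c2.png

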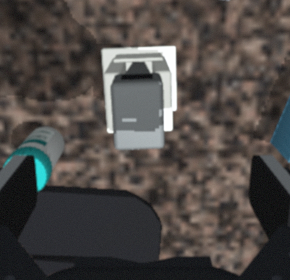

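The key head fills crop (112–163, 75–148), axis-aligned, with its centre at about (560.7, 287.6). I descend and grip.

Request:
{"op": "play_rows", "data": {"motion": [[[0.15, -0.16, 4.5, 0, 0, 0], [0.15, -0.16, 8.5, 0, 0, 0], [0.15, -0.16, 9.3, 0, 0, 0], [0.15, -0.16, 9.3, 0, 0, 0]]]}}

```text
time: 2.45
tool_pos: [560.9, 285.9, 82.5]
tcp_rot: [-180.0, -0.1, 179.9]
ft_force: [-0.2, -0.3, 0.3]
finger_gap: 85.7
grip_force: 0.0
```

Request:
{"op": "play_rows", "data": {"motion": [[[0, 0, 0, 0, 0, 0], [0, 0, 0, 0, 0, 0], [0, 0, 0, 0, 0, 0], [0, 0, 0, 0, 0, 0], [0, 0, 0, 0, 0, 0]]], "jaw": 0.1, "squeeze": 40}}

```text
time: 2.95
tool_pos: [562.8, 287.2, 84.6]
tcp_rot: [179.9, 0.2, 180.0]
ft_force: [-1.2, -0.9, 6.6]
finger_gap: 30.9
grip_force: 40.2
```

Request:
{"op": "play_rows", "data": {"motion": [[[0, 0, -3, 0, 0, 0], [0, 0, -7, 0, 0, 0], [0, 0, -11, 0, 0, 0], [0, 0, -11, 0, 0, 0]]]}}

```text
time: 3.35
tool_pos: [565.2, 288.3, 201.0]
tcp_rot: [179.7, 0.6, 180.0]
ft_force: [0.2, 0.5, 0.0]
finger_gap: 31.3
grip_force: 40.4
```

```bash
python3 - <<'E'
from m import *
go([533,92.6,193],167.5)
E
```

```text
t 3.35 at [565.2 288.3 201. ] [179.7   0.6 180. ] F [0.2 0.5 0. ] gap 31.3 ROW [  3.22 -19.58   0.68] [ 0.3  0.6 12.5]
```

Request:
{"op": "play_rows", "data": {"motion": [[[0.7, -4.8, 0, 0, 0, 3], [1.4, -9.6, 0, 0, 0, 6], [2.1, -14.4, 0, 0, 0, 9], [2.8, -19.5, 0, 0, 0, 12.5], [2.8, -19.5, 0, 0, 0, 12.5]]]}}

```text
time: 3.85
tool_pos: [532.9, 86.5, 192.5]
tcp_rot: [-179.9, 0.0, 167.1]
ft_force: [1.0, -0.1, -1.4]
finger_gap: 30.9
grip_force: 40.5
```

Request:
{"op": "play_rows", "data": {"motion": [[[0, 0, 0, 0, 0, 0], [0, 0, 0, 0, 0, 0], [0, 0, 0, 0, 0, 0]]]}}

```text
time: 4.15
tool_pos: [533.6, 93.0, 192.5]
tcp_rot: [180.0, -0.0, 167.6]
ft_force: [-0.7, 0.1, -0.8]
finger_gap: 31.3
grip_force: 40.5
```

```bash
python3 - <<'E'
from m import *
go([533,92.6,193],167.5);d=wrist('w3');t=dict(optics.snapshot('top'));np.savez('top3.npz',**t)
cv2.imwrite('pics/c3.png',np.hstack([d['pixels'][60:400,140:500],cv2.resize(t['pixels'][170:255,330:440],(440,340),interpolation=cv2.INTER_CUBIC)])[...,::-1])
E
```

```text
t 4.15 at [533.6  93.  192.5] [180.   -0.  167.6] F [-0.7  0.1 -0.8] gap 31.3 ROW [ 0.05 -0.05 -0.05] [ 0.  -0.   0.1]
```

View pics/c3.png

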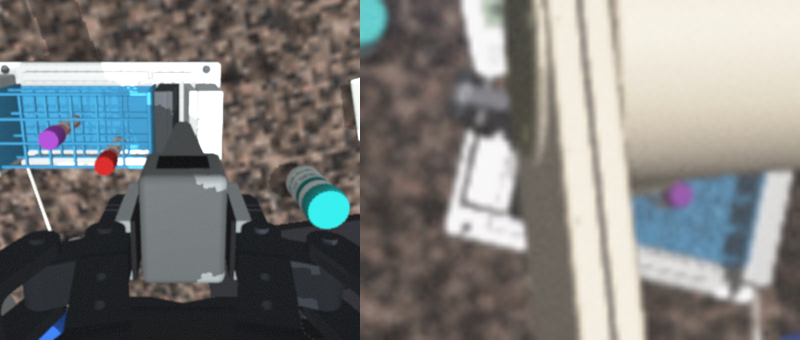

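The key is held straight, its point at about crop (183,125) over the slot. The clamp is square to the image. I check the slot line in this view.

```bash
python3 - <<'E'
from m import *
d=load('w3');g=cv2.cvtColor(d['pixels'],cv2.COLOR_RGB2GRAY)
for v in(150,156,162,168): print(v,g[v,290:350:2].tolist())
print('mouth',pix(d,[533,92.6,72]),'mouth -20x',pix(d,[513.5,96.9,72]))
x=np.array([np.cos(np.radians(-12.5)),np.sin(np.radians(-12.5)),0]);y=np.array([-x[1],x[0],0])
for s in(-30,-20):
  for o in(-6.25,6.25,31.25): print(s,o,pix(d,np.array([533,92.6,72])+s*x+o*y).round(1))
for v in(176,182,188,194,200,206): print(v,g[v,300:346].tolist())
for z in (115,123): print('tip',z,pix(d,np.array([533,92.6,z])-20*x))
E
```

```text
150 [105, 87, 71, 58, 57, 55, 57, 59, 61, 64, 57, 56, 57, 53, 93, 232, 236, 146, 122, 129, 173, 186, 186, 172, 147, 171, 171, 168, 171, 175]
156 [163, 87, 104, 128, 129, 131, 130, 136, 125, 127, 128, 95, 57, 54, 91, 231, 235, 144, 120, 153, 255, 255, 255, 255, 251, 255, 255, 255, 255, 255]
162 [174, 93, 102, 130, 130, 130, 130, 133, 126, 126, 127, 95, 56, 56, 92, 230, 235, 145, 124, 152, 255, 255, 255, 255, 253, 255, 255, 255, 255, 255]
168 [118, 77, 74, 82, 82, 81, 83, 93, 108, 107, 116, 97, 58, 46, 92, 231, 236, 146, 122, 171, 255, 255, 255, 255, 254, 255, 255, 255, 255, 255]
mouth [320.38709948 193.19827146] mouth -20x [320.33873568 167.31755194]
-30 -6.25 [311.9 153.9]
-30 6.25 [328.8 153.9]
-30 31.25 [362.5 154. ]
-20 -6.25 [312.  167.3]
-20 6.25 [328.7 167.3]
-20 31.25 [362.1 167.3]
176 [81, 83, 83, 80, 83, 83, 81, 80, 82, 84, 82, 82, 72, 56, 44, 42, 40, 40, 92, 178, 229, 239, 235, 196, 144, 124, 122, 122, 144, 203, 239, 253, 255, 255, 255, 255, 255, 253, 254, 255, 255, 255, 255, 255, 255, 255]
182 [85, 82, 83, 84, 84, 79, 78, 80, 83, 81, 83, 81, 68, 47, 49, 41, 47, 55, 65, 88,
[... 294 characters left out ...]
255, 255, 255, 255, 255, 255, 255]
194 [82, 84, 81, 83, 82, 83, 77, 80, 79, 82, 79, 72, 73, 73, 74, 74, 69, 70, 74, 73, 70, 72, 72, 70, 74, 71, 75, 71, 73, 74, 73, 72, 70, 73, 112, 173, 197, 240, 255, 255, 255, 255, 255, 255, 255, 255]
200 [85, 78, 82, 80, 81, 83, 79, 78, 75, 75, 71, 71, 73, 74, 72, 73, 73, 70, 71, 70, 73, 71, 70, 72, 71, 71, 71, 73, 72, 66, 72, 72, 74, 73, 70, 71, 70, 108, 218, 255, 255, 255, 255, 255, 255, 255]
206 [82, 85, 78, 81, 80, 73, 72, 73, 73, 72, 72, 72, 73, 70, 71, 70, 72, 73, 71, 73, 72, 72, 72, 71, 69, 71, 73, 71, 74, 71, 71, 72, 70, 72, 71, 71, 73, 73, 68, 99, 206, 255, 255, 255, 255, 255]
tip 115 [319.91638137 178.8359158 ]
tip 123 [319.81311917 181.47477362]
```

Request:
{"op": "play_rows", "data": {"motion": [[[0, -0.1, 2.5, 0, 0, 0], [0, -0.1, 4.5, 0, 0, 0], [0, -0.1, 6, 0, 0, 0], [0, -0.1, 6.5, 0, 0, 0], [0, -0.1, 6.5, 0, 0, 0]]]}}

```text
time: 4.75
tool_pos: [532.8, 91.3, 126.9]
tcp_rot: [-180.0, -0.1, 167.5]
ft_force: [0.2, -0.2, 0.0]
finger_gap: 31.5
grip_force: 40.4
```

Request:
{"op": "play_rows", "data": {"motion": [[[0, 0, 0, 0, 0, 0], [0, 0, 0.1, 0, 0, 0], [0, 0, 0.1, 0, 0, 0]]]}}

```text
time: 5.05
tool_pos: [534.1, 90.9, 127.6]
tcp_rot: [180.0, 0.1, 167.5]
ft_force: [0.7, 1.5, 0.2]
finger_gap: 31.4
grip_force: 40.5
```

```bash
python3 - <<'E'
from m import *
go([533,92.6,120],167.5);d=dict(optics.snapshot('scene'));np.savez('s4.npz',**d)
u,v=map(int,pix(d,[533,92.6,80]));print(u,v)
w=wrist()
a=cv2.resize(d['pixels'][v-60:v+50,u-55:u+55],(440,440),interpolation=cv2.INTER_CUBIC);b=w['pixels'][:, 160:510][:400]
cv2.imwrite('pics/c4.png',np.hstack([a,np.pad(b,((0,40),(0,0),(0,0)))])[...,::-1])
E
```

```text
t 5.05 at [534.1  90.9 127.6] [1.800e+02 1.000e-01 1.675e+02] F [0.7 1.5 0.2] gap 31.4 ROW [0.14 0.15 0.76] [ 0.   0.1 -0. ]
344 246
```

View pics/c4.png

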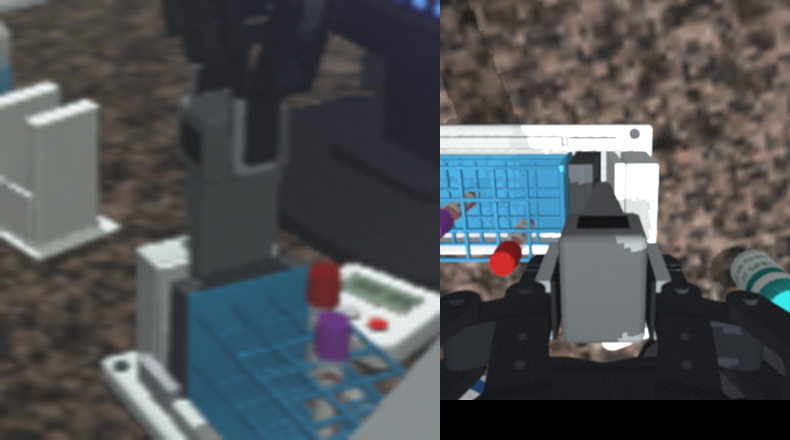

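The key stands in the slot mouth and is upright. I descend the rest in small steps, watching the force.

Request:
{"op": "play_rows", "data": {"motion": [[[0, 0.07, 0.2, 0, 0, 0], [0, 0.07, 0.3, 0, 0, 0], [0, 0.07, 0.3, 0, 0, 0]]]}}

```text
time: 5.45
tool_pos: [533.2, 91.5, 123.3]
tcp_rot: [-180.0, -0.0, 167.5]
ft_force: [-0.0, 0.1, -1.5]
finger_gap: 31.8
grip_force: 40.5
```

Request:
{"op": "play_rows", "data": {"motion": [[[0, 0, 0.1, 0, 0, 0], [0, 0, 0.15, 0, 0, 0], [0, 0, 0.15, 0, 0, 0]]]}}

```text
time: 5.75
tool_pos: [533.5, 91.4, 122.2]
tcp_rot: [-180.0, -0.0, 167.5]
ft_force: [-0.4, 0.3, 0.2]
finger_gap: 31.6
grip_force: 40.6
```

Request:
{"op": "play_rows", "data": {"motion": [[[0, 0, 0.1, 0, 0, 0], [0, 0, 0.1, 0, 0, 0], [0, 0, 0.1, 0, 0, 0]]]}}

```text
time: 6.05
tool_pos: [533.7, 91.4, 121.4]
tcp_rot: [-180.0, 0.0, 167.5]
ft_force: [-0.6, -0.5, 4.0]
finger_gap: 31.4
grip_force: 41.0
```

Request:
{"op": "play_rows", "data": {"motion": [[[0, 0, 0, 0, 0, 0], [0, 0, 0, 0, 0, 0]]]}}

```text
time: 6.25
tool_pos: [533.7, 91.4, 121.4]
tcp_rot: [180.0, 0.0, 167.5]
ft_force: [-0.8, -1.2, 4.7]
finger_gap: 31.1
grip_force: 41.1
```

```bash
python3 - <<'E'
from m import *
for k in range(4):
    go([533,92.6,120],167.5);optics.snapshot('wrist')
E
```

```text
t 6.25 at [533.7  91.4 121.4] [180.    0.  167.5] F [-0.8 -1.2  4.7] gap 31.1 ROW [0.09 0.1  0.14] [ 0.  0. -0.]
t 6.3 at [533.6  91.4 121.4] [-180.     0.   167.5] F [-0.4 -1.   4.5] gap 31.4 ROW [0.09 0.1  0.14] [-0.  0. -0.]
t 6.35 at [533.6  91.4 121.4] [-180.     0.   167.5] F [-0.3  0.5  4. ] gap 31.4 ROW [0.09 0.11 0.14] [-0.  0. -0.]
t 6.4 at [533.7  91.4 121.3] [180.    0.  167.5] F [-0.9 -1.   4.7] gap 31.0 ROW [0.09 0.1  0.13] [ 0.  0. -0.]
```

Seated at about 4.5 N, so I release and lift.

Request:
{"op": "play_rows", "data": {"motion": [[[0, 0, 0, 0, 0, 0], [0, 0, 0, 0, 0, 0], [0, 0, 0, 0, 0, 0], [0, 0, 0, 0, 0, 0]]], "jaw": 1}}

```text
time: 6.85
tool_pos: [533.2, 91.5, 120.8]
tcp_rot: [-180.0, -0.0, 167.5]
ft_force: [0.2, -0.2, 0.1]
finger_gap: 85.0
grip_force: 0.0
```

Request:
{"op": "play_rows", "data": {"motion": [[[0, 0, -1.5, 0, 0, 0], [0, 0, -5, 0, 0, 0], [0, 0, -10, 0, 0, 0], [0, 0, -14, 0, 0, 0], [0, 0, -14, 0, 0, 0]]]}}

```text
time: 7.35
tool_pos: [536.9, 91.8, 270.4]
tcp_rot: [179.8, 0.7, 167.5]
ft_force: [0.7, 0.1, 0.3]
finger_gap: 85.8
grip_force: 0.0
```

```bash
python3 - <<'E'
from m import *
go([470.5,356.7,260],163);d=wrist('w5');g=cv2.cvtColor(d['pixels'],cv2.COLOR_RGB2GRAY)
u,v=pix(d,[533.4,92.2,149]);print(u,v)
v=int(v);u=int(u)
print(g[v,u-60:u+60:2].tolist());print(g[v-80:v+60:2,u].tolist())
# sub: grey head mask
E
```

```text
t 7.35 at [536.9  91.8 270.4] [179.8   0.7 167.5] F [0.7 0.1 0.3] gap 85.8 ROW [12.24 24.42  0.98] [0.2 0.7 4.5]
319.9910841601212 187.1193554806746
[103, 102, 104, 90, 64, 52, 172, 255, 226, 233, 227, 255, 255, 255, 255, 255, 255, 255, 237, 140, 85, 104, 130, 137, 136, 135, 139, 138, 136, 137, 135, 135, 136, 135, 135, 138, 135, 137, 136, 136, 117, 219, 255, 255, 255, 255, 255, 200, 130, 154, 146, 134, 120, 104, 110, 111, 123, 134, 139, 133]
[115, 133, 130, 254, 255, 255, 255, 252, 255, 255, 255, 255, 187, 192, 190, 193, 178, 156, 160, 140, 82, 76, 78, 74, 51, 34, 87, 163, 209, 224, 222, 222, 219, 153, 137, 139, 139, 146, 153, 139, 135, 135, 136, 140, 166, 136, 134, 132, 135, 177, 215, 212, 211, 193, 141, 181, 255, 255, 255, 255, 255, 136, 127, 123, 205, 255, 255, 255, 255, 255]
```

The key stands upright and in place. Now the mallet.

Request:
{"op": "play_rows", "data": {"motion": [[[11.9, 24.5, 2, 0, 0, 4.5], [11.9, 24.5, 4, 0, 0, 4.5], [11.9, 24.5, 6, 0, 0, 4.5], [11.9, 24.5, 6, 0, 0, 4.5], [11.9, 24.5, 6, 0, 0, 4.5]]]}}

```text
time: 7.9
tool_pos: [475.8, 330.0, 208.0]
tcp_rot: [-180.0, -0.0, 163.0]
ft_force: [1.0, -0.4, -0.1]
finger_gap: 85.0
grip_force: 0.0
```

```bash
python3 - <<'E'
from m import *
go([470.5,356.7,200],163)
E
```

```text
t 7.9 at [475.8 330.  208. ] [-180.   -0.  163.] F [ 1.  -0.4 -0.1] gap 85.0 ROW [1.29 2.4  0.8 ] [-0. -0. -0.]
```

Request:
{"op": "play_rows", "data": {"motion": [[[0.6, 1.2, 0.3, 0, 0, 0], [0.6, 1.2, 0.3, 0, 0, 0], [0.6, 1.2, 0.3, 0, 0, 0], [0.6, 1.2, 0.3, 0, 0, 0]]]}}

```text
time: 8.3
tool_pos: [475.6, 340.5, 206.6]
tcp_rot: [-180.0, 0.0, 162.9]
ft_force: [1.0, -0.0, 0.3]
finger_gap: 85.6
grip_force: 0.0
```

```bash
python3 - <<'E'
from m import *
go([470.5,356.7,83],163);d=wrist('w6');im=d['pixels'];hs=cv2.cvtColor(im,cv2.COLOR_RGB2HSV);print(pix(d,[470.5,356.7,130]))
u,v=map(int,pix(d,[470.5,356.7,130]))
m=((hs[...,1]>60)&(hs[...,2]>110)&(hs[...,0]<25)|(hs[...,2]>220)).astype(np.uint8)
k=np.zeros_like(m);k[v-60:v+60,u-60:u+60]=m[v-60:v+60,u-60:u+60]
c=max(cv2.findContours(k,0,2)[0],key=cv2.contourArea);b=cv2.boxPoints(cv2.minAreaRect(c));W=np.array([onz(d,p,130) for p in b]);print('mal',b.round(1).tolist(),W.round(1),W.mean(0))
cv2.imwrite('pics/c6.png',im[100:380,180:470,::-1])
E
```

```text
t 8.3 at [475.6 340.5 206.6] [-180.     0.   162.9] F [ 1.  -0.   0.3] gap 85.6 ROW [ 0.97  1.4  12.36] [-0.   0.  -0.1]
[342.56966007 195.88630512]
mal [[324.0, 210.0], [324.0, 163.0], [364.0, 163.0], [364.0, 210.0]] [[476.  342.6 130. ]
 [446.8 351.6 130. ]
 [454.2 375.4 130. ]
 [483.6 367.3 130. ]] [465.13837957 359.2105184  130.        ]
```

View pics/c6.png

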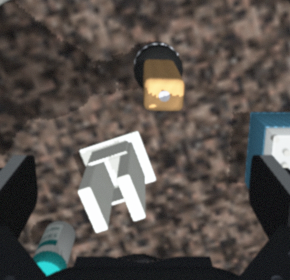

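The mallet handle top is at crop (164,95), squared with the tool, which confirms its position. I descend and grip.

Request:
{"op": "play_rows", "data": {"motion": [[[1, 1.45, 3, 0, 0, 0], [1, 1.45, 6, 0, 0, 0], [1, 1.45, 10, 0, 0, 0], [1, 1.45, 12.3, 0, 0, 0], [1, 1.45, 12.3, 0, 0, 0]]]}}

```text
time: 8.85
tool_pos: [467.5, 355.7, 79.0]
tcp_rot: [-179.7, -0.3, 162.9]
ft_force: [-1.0, 0.5, 0.0]
finger_gap: 85.7
grip_force: 0.0
```

Request:
{"op": "play_rows", "data": {"motion": [[[0, 0, 0, 0, 0, 0], [0, 0, 0, 0, 0, 0], [0, 0, 0, 0, 0, 0], [0, 0, 0, 0, 0, 0], [0, 0, 0, 0, 0, 0]]], "jaw": 0.05, "squeeze": 80}}

```text
time: 9.35
tool_pos: [470.5, 358.9, 84.9]
tcp_rot: [179.9, 0.1, 163.0]
ft_force: [-1.1, -2.0, 6.3]
finger_gap: 25.1
grip_force: 78.8
```

Request:
{"op": "play_rows", "data": {"motion": [[[0, 0, 0, 0, 0, 0], [0, 0, 0, 0, 0, 0]]]}}

```text
time: 9.55
tool_pos: [470.5, 358.9, 84.9]
tcp_rot: [179.9, 0.1, 163.0]
ft_force: [-0.8, -2.0, 6.2]
finger_gap: 25.2
grip_force: 78.7
```

Request:
{"op": "play_rows", "data": {"motion": [[[0, 0, -3, 0, 0, 0], [0, 0, -8, 0, 0, 0], [0, 0, -13, 0, 0, 0], [0, 0, -18, 0, 0, 0], [0, 0, -19, 0, 0, 0]]]}}

```text
time: 10.05
tool_pos: [471.9, 360.3, 281.8]
tcp_rot: [179.5, 0.4, 163.0]
ft_force: [1.3, 0.5, -1.0]
finger_gap: 25.1
grip_force: 79.0
```

```bash
python3 - <<'E'
from m import *
go([533.4,92,275],163)
E
```

```text
t 10.05 at [471.9 360.3 281.8] [179.5   0.4 163. ] F [ 1.3  0.5 -1. ] gap 25.1 ROW [-13.73 -23.86   0.57] [ 0.5  0.4 -0. ]
```

Request:
{"op": "play_rows", "data": {"motion": [[[-13.8, -23.7, 0, 0, 0, 0], [-13.8, -23.7, 0, 0, 0, 0], [-13.8, -23.7, 0, 0, 0, 0], [-13.8, -23.7, 0, 0, 0, 0], [-13.8, -23.7, 0, 0, 0, 0]]]}}

```text
time: 10.55
tool_pos: [526.3, 113.4, 272.6]
tcp_rot: [-180.0, -0.0, 163.0]
ft_force: [1.7, 0.7, -2.1]
finger_gap: 25.2
grip_force: 79.3
```

Request:
{"op": "play_rows", "data": {"motion": [[[0, 0, 0, 0, 0, 0], [0, 0, 0, 0, 0, 0]]]}}

```text
time: 10.75
tool_pos: [526.5, 113.9, 272.6]
tcp_rot: [-180.0, -0.0, 162.8]
ft_force: [-0.4, 0.8, -2.5]
finger_gap: 25.1
grip_force: 79.7
```

```bash
python3 - <<'E'
from m import *
go([533.4,92,236],163)
E
```

```text
t 10.75 at [526.5 113.9 272.6] [-180.    -0.   162.8] F [-0.4  0.8 -2.5] gap 25.1 ROW [-1.31 -1.89  3.66] [-0.  -0.  -0.2]
```

Now over the key and down to about 6 mm above its top (TCP ≈ 240).

Request:
{"op": "play_rows", "data": {"motion": [[[-1.3, -1.9, 1, 0, 0, 0], [-1.3, -1.9, 2.5, 0, 0, 0], [-1.3, -1.9, 3, 0, 0, 0], [-1.3, -1.9, 3, 0, 0, 0], [-1.3, -1.9, 3, 0, 0, 0]]]}}

```text
time: 11.25
tool_pos: [533.1, 94.3, 243.2]
tcp_rot: [180.0, -0.0, 163.1]
ft_force: [-0.2, 0.2, -1.9]
finger_gap: 25.1
grip_force: 79.7
```

```bash
python3 - <<'E'
from m import *
go([533.4,92,236],163)
E
```

```text
t 11.25 at [533.1  94.3 243.2] [180.   -0.  163.1] F [-0.2  0.2 -1.9] gap 25.1 ROW [-0.09 -0.21  0.72] [ 0.  -0.   0.1]
```

Request:
{"op": "play_rows", "data": {"motion": [[[-0.1, -0.2, 0.5, 0, 0, 0], [-0.1, -0.2, 1, 0, 0, 0], [-0.1, -0.2, 1.3, 0, 0, 0], [-0.1, -0.2, 1.5, 0, 0, 0], [-0.1, -0.2, 1.5, 0, 0, 0]]]}}

```text
time: 11.75
tool_pos: [533.8, 90.9, 228.1]
tcp_rot: [-180.0, 0.0, 163.0]
ft_force: [-0.0, -0.1, -1.8]
finger_gap: 24.9
grip_force: 79.7
```

Request:
{"op": "play_rows", "data": {"motion": [[[0, 0, -0.5, 0, 0, 0], [0, 0, -1, 0, 0, 0], [0, 0, -1, 0, 0, 0]]]}}

```text
time: 12.05
tool_pos: [534.2, 91.0, 239.2]
tcp_rot: [180.0, 0.1, 163.0]
ft_force: [-0.2, -0.1, -1.2]
finger_gap: 24.9
grip_force: 79.6
```

Request:
{"op": "play_rows", "data": {"motion": [[[0, 0, 0.9, 0, 0, 0], [0, 0, 1.1, 0, 0, 0], [0, 0, 1.3, 0, 0, 0], [0, 0, 1.4, 0, 0, 0]]]}}

```text
time: 12.45
tool_pos: [533.8, 90.9, 224.1]
tcp_rot: [-180.0, 0.0, 163.0]
ft_force: [-0.1, 0.5, 2.7]
finger_gap: 25.3
grip_force: 80.0
```

Request:
{"op": "play_rows", "data": {"motion": [[[0, 0, 0.1, 0, 0, 0], [0, 0, 0.2, 0, 0, 0], [0, 0, 0.2, 0, 0, 0]]]}}

```text
time: 12.75
tool_pos: [533.8, 90.9, 222.1]
tcp_rot: [-180.0, 0.0, 163.0]
ft_force: [0.0, 0.6, 1.4]
finger_gap: 25.3
grip_force: 79.8
```

Request:
{"op": "play_rows", "data": {"motion": [[[0, 0, -0.6, 0, 0, 0], [0, 0, -1, 0, 0, 0], [0, 0, -1, 0, 0, 0], [0, 0, -0.2, 0, 0, 0]]]}}

```text
time: 13.15
tool_pos: [534.6, 91.1, 225.2]
tcp_rot: [179.9, 0.1, 163.0]
ft_force: [0.5, 0.5, -1.7]
finger_gap: 25.6
grip_force: 79.5
```

Request:
{"op": "play_rows", "data": {"motion": [[[0, 0, 0.3, 0, 0, 0], [0, 0, 0.5, 0, 0, 0], [0, 0, 0.7, 0, 0, 0], [0, 0, 0.7, 0, 0, 0]]]}}

```text
time: 13.55
tool_pos: [534.1, 90.8, 217.7]
tcp_rot: [180.0, 0.1, 163.0]
ft_force: [-1.1, -1.0, 3.2]
finger_gap: 25.2
grip_force: 80.1
```

Request:
{"op": "play_rows", "data": {"motion": [[[0, 0, -0.6, 0, 0, 0], [0, 0, -1, 0, 0, 0], [0, 0, -1, 0, 0, 0], [0, 0, -0.2, 0, 0, 0]]]}}

```text
time: 13.95
tool_pos: [534.5, 91.1, 220.1]
tcp_rot: [179.9, 0.1, 163.0]
ft_force: [-0.0, -0.4, -0.7]
finger_gap: 25.6
grip_force: 79.6
```

Request:
{"op": "play_rows", "data": {"motion": [[[0, 0, 0.3, 0, 0, 0], [0, 0, 0.5, 0, 0, 0], [0, 0, 0.7, 0, 0, 0], [0, 0, 0.7, 0, 0, 0]]]}}

```text
time: 14.35
tool_pos: [534.5, 90.8, 214.0]
tcp_rot: [180.0, 0.1, 163.0]
ft_force: [-1.8, -1.3, 12.4]
finger_gap: 25.4
grip_force: 80.9
```

```bash
python3 - <<'E'
from m import *
go([533.4,92,207],163)
E
```

```text
t 14.35 at [534.5  90.8 214. ] [1.80e+02 1.00e-01 1.63e+02] F [-1.8 -1.3 12.4] gap 25.4 ROW [0.15 0.08 0.7 ] [ 0.   0.1 -0. ]
```

Request:
{"op": "play_rows", "data": {"motion": [[[0, 0, -0.6, 0, 0, 0], [0, 0, -1, 0, 0, 0], [0, 0, -1, 0, 0, 0], [0, 0, -0.2, 0, 0, 0]]]}}

```text
time: 14.75
tool_pos: [534.4, 91.1, 214.7]
tcp_rot: [180.0, 0.1, 163.0]
ft_force: [0.4, -0.5, -2.6]
finger_gap: 24.9
grip_force: 79.6
```

Request:
{"op": "play_rows", "data": {"motion": [[[0, 0, 0.2, 0, 0, 0], [0, 0, 0.3, 0, 0, 0], [0, 0, 0.35, 0, 0, 0], [0, 0, 0.35, 0, 0, 0]]]}}

```text
time: 15.15
tool_pos: [534.7, 90.4, 213.5]
tcp_rot: [-180.0, 0.2, 162.9]
ft_force: [-6.7, -3.7, 20.6]
finger_gap: 25.0
grip_force: 80.5
```

Force rose sharply to about 22 N, so it looks tight. I lift off and check the jaw gap and key height.

Request:
{"op": "play_rows", "data": {"motion": [[[0, 0, -1, 0, 0, 0], [0, 0, -4, 0, 0, 0], [0, 0, -6.6, 0, 0, 0], [0, 0, -6.6, 0, 0, 0], [0, 0, -6.6, 0, 0, 0]]]}}

```text
time: 15.65
tool_pos: [533.8, 91.1, 276.0]
tcp_rot: [180.0, -0.0, 163.0]
ft_force: [-0.2, -0.5, -3.0]
finger_gap: 25.3
grip_force: 78.8
```

Request:
{"op": "play_rows", "data": {"motion": [[[13.8, 23.7, 0, 0, 0, 0], [13.8, 23.7, 0, 0, 0, 0], [13.8, 23.7, 0, 0, 0, 0], [13.8, 23.7, 0, 0, 0, 0], [13.8, 23.7, 0, 0, 0, 0]]]}}

```text
time: 16.15
tool_pos: [475.1, 335.7, 273.8]
tcp_rot: [-179.8, -0.1, 163.0]
ft_force: [0.4, -0.5, -2.4]
finger_gap: 25.3
grip_force: 79.3
```

Request:
{"op": "play_rows", "data": {"motion": [[[0, 0, 0, 0, 0, 0], [0, 0, 0, 0, 0, 0]]]}}

```text
time: 16.35
tool_pos: [475.2, 335.2, 273.7]
tcp_rot: [-179.8, -0.2, 163.1]
ft_force: [-0.1, -0.4, -2.6]
finger_gap: 25.2
grip_force: 79.7
```

```bash
python3 - <<'E'
from m import *
go([470.5,358.9,84.9],163)
w=wrist('w7');t=dict(optics.snapshot('top'));np.savez('top7.npz',**t);s=dict(optics.snapshot('scene'));np.savez('s7.npz',**s)
b=load('top0')
x=np.array([np.cos(np.radians(-12.5)),np.sin(np.radians(-12.5)),0]);y=np.array([-x[1],x[0],0]);O=np.array([533,92.6,0])
# profile along clamp y through jaw top end (x=+26), before and after
def prof(d,xo,z):
    g=cv2.cvtColor(d['pixels'],cv2.COLOR_RGB2GRAY).astype(np.float32);P=np.array([pix(d,O+xo*x+k*y+[0,0,z]) for k in np.arange(-30,34,1.)],np.float32)
    return cv2.remap(g,P[:,0].reshape(1,-1),P[:,1].reshape(1,-1),cv2.INTER_LINEAR)[0].astype(int).tolist()
for xo in(-27,27):
    print(xo,'before',prof(b,xo,72.5));print('after',prof(t,xo,72.5))
# key top in scene & top: predicted pixels for tops at 149/129
for n,d in(('s',s),('t',t)):
    for z in(128,138,149): print(n,z,pix(d,[533.4,92,z]).round(1))
g=cv2.cvtColor(s['pixels'],cv2.COLOR_RGB2GRAY);u,v=map(int,pix(s,[533.4,92,129]));print(u,v,g[v-25:v+40,u].tolist())
E
```

```text
t 16.35 at [475.2 335.2 273.7] [-179.8   -0.2  163.1] F [-0.1 -0.4 -2.6] gap 25.2 ROW [ 1.09  2.19 18.88] [-0.2 -0.2  0.1]
-27 before [162, 161, 160, 161, 161, 151, 138, 126, 119, 113, 113, 115, 117, 119, 120, 121, 120, 119, 114, 110, 104, 95, 86, 80, 74, 69, 67, 66, 71, 78, 93, 121, 153, 183, 210, 233, 238, 242, 242, 240, 238, 239, 242, 243, 245, 247, 247, 247, 248, 248, 248, 247, 247, 247, 247, 247, 245, 241, 234, 212, 190, 184, 183, 186]
after [155, 153, 151, 146, 140, 132, 125, 118, 116, 113, 112, 112, 112, 111, 111, 109, 106, 102, 94, 85, 78, 72, 66, 65, 64, 65, 69, 73, 95, 118, 143, 165, 189, 207, 221, 233, 236, 239, 238, 234, 232, 234, 236, 239, 241, 243, 244, 245, 246, 246, 246, 245, 245, 244, 244, 243, 241, 238, 231, 208, 184, 177, 176, 179]
27 before [164, 162, 164, 166, 158, 147, 136, 129, 121, 119, 120, 121, 122, 123, 124, 126, 128, 126, 124, 121, 118, 114, 113, 114, 115, 115, 114, 122, 133, 145, 163, 181, 199, 217, 232, 238, 242, 245, 244, 244, 244, 245, 245, 246, 247, 248, 248, 249, 249, 248, 248, 248, 248, 248, 247, 246, 245, 243, 233, 224, 220, 224, 228, 233]
after [152, 147, 146, 145, 150, 158, 165, 168, 172, 172, 171, 170, 169, 169, 169, 170, 171, 173, 174, 175, 175, 176, 177, 178, 179, 179, 179, 180, 181, 181, 181, 181, 179, 176, 173, 167, 163, 167, 181, 194, 211, 226, 237, 240, 243, 244, 245, 245, 245, 246, 246, 245, 245, 245, 245, 244, 242, 240, 229, 219, 214, 218, 222, 228]
s 128 [345.1 224. ]
s 138 [345.2 219.1]
s 149 [345.4 213.6]
t 128 [373.6 208. ]
t 138 [374.2 207.6]
t 149 [374.9 207.2]
345 223 [85, 79, 73, 74, 68, 69, 69, 73, 77, 69, 77, 68, 71, 71, 78, 72, 75, 78, 76, 61, 48, 62, 115, 131, 124, 122, 123, 123, 123, 123, 115, 94, 71, 67, 67, 68, 68, 66, 67, 67, 66, 66, 66, 66, 65, 63, 65, 66, 65, 67, 65, 66, 66, 66, 65, 64, 54, 58, 58, 71, 86, 83, 80, 80, 80]
```

The jaw moved about 2.5–3 mm. The key top is now at z ≈ 127, about 20 mm lower than before, so it is tight. I return the mallet.

Request:
{"op": "play_rows", "data": {"motion": [[[1.1, 2.2, 3, 0, 0, 0], [1.1, 2.2, 7, 0, 0, 0], [1.1, 2.2, 11, 0, 0, 0], [1.1, 2.2, 14, 0, 0, 0], [1.1, 2.2, 15, 0, 0, 0]]]}}

```text
time: 17.0
tool_pos: [470.9, 355.7, 121.9]
tcp_rot: [-179.7, -0.3, 162.8]
ft_force: [-0.3, -0.0, -1.8]
finger_gap: 25.0
grip_force: 79.7
```

Request:
{"op": "play_rows", "data": {"motion": [[[0, 0, 1, 0, 0, 0], [0, 0, 2, 0, 0, 0], [0, 0, 2.5, 0, 0, 0], [0, 0, 2.5, 0, 0, 0], [0, 0, 2.5, 0, 0, 0]]]}}

```text
time: 17.5
tool_pos: [473.2, 359.0, 102.6]
tcp_rot: [179.9, 0.1, 163.0]
ft_force: [0.2, -0.2, -1.7]
finger_gap: 25.3
grip_force: 79.7
```

```bash
python3 - <<'E'
from m import *
go([470.5,358.9,85],163)
E
```

```text
t 17.5 at [473.2 359.  102.6] [1.799e+02 1.000e-01 1.630e+02] F [ 0.2 -0.2 -1.7] gap 25.3 ROW [ 0.26 -0.09  1.76] [ 0.1  0.1 -0. ]
```

Request:
{"op": "play_rows", "data": {"motion": [[[0, 0, 0.6, 0, 0, 0], [0, 0, 1, 0, 0, 0], [0, 0, 1.4, 0, 0, 0], [0, 0, 1.4, 0, 0, 0]]]}}

```text
time: 17.9
tool_pos: [472.1, 358.3, 86.6]
tcp_rot: [-179.9, -0.1, 163.0]
ft_force: [0.1, -0.2, -2.2]
finger_gap: 25.2
grip_force: 79.8
```

Request:
{"op": "play_rows", "data": {"motion": [[[0, 0, 0.1, 0, 0, 0], [0, 0, 0.2, 0, 0, 0], [0, 0, 0.2, 0, 0, 0]]]}}

```text
time: 18.2
tool_pos: [472.7, 358.6, 85.6]
tcp_rot: [-180.0, 0.0, 163.0]
ft_force: [0.4, -0.4, -1.7]
finger_gap: 25.0
grip_force: 79.8
```

Request:
{"op": "play_rows", "data": {"motion": [[[0, 0, 0.1, 0, 0, 0], [0, 0, 0.1, 0, 0, 0], [0, 0, 0.1, 0, 0, 0]]]}}

```text
time: 18.5
tool_pos: [472.7, 358.7, 84.7]
tcp_rot: [180.0, 0.0, 163.0]
ft_force: [0.4, -0.8, -1.1]
finger_gap: 25.6
grip_force: 80.0
```

Request:
{"op": "play_rows", "data": {"motion": [[[0, 0, 0.05, 0, 0, 0], [0, 0, 0.05, 0, 0, 0], [0, 0, 0.05, 0, 0, 0]]]}}

```text
time: 18.8
tool_pos: [472.8, 358.7, 84.6]
tcp_rot: [180.0, 0.0, 163.0]
ft_force: [-1.2, -1.7, 2.3]
finger_gap: 25.4
grip_force: 80.5
```

Request:
{"op": "play_rows", "data": {"motion": [[[0, 0, 0.05, 0, 0, 0], [0, 0, 0.05, 0, 0, 0], [0, 0, 0.05, 0, 0, 0]]]}}

```text
time: 19.1
tool_pos: [473.0, 358.7, 84.6]
tcp_rot: [180.0, 0.0, 163.0]
ft_force: [-2.9, -3.8, 6.9]
finger_gap: 25.3
grip_force: 81.2
```

On the worktop. I release, lift and check.

Request:
{"op": "play_rows", "data": {"motion": [[[0, 0, -0.03, 0, 0, 0], [0, 0, -0.03, 0, 0, 0], [0, 0, -0.03, 0, 0, 0], [0, 0, -0.03, 0, 0, 0], [0, 0, -0.03, 0, 0, 0]]], "jaw": 1}}

```text
time: 19.6
tool_pos: [472.6, 358.6, 83.7]
tcp_rot: [-180.0, -0.0, 163.0]
ft_force: [-0.0, -0.5, -0.2]
finger_gap: 85.6
grip_force: 0.0
```

Request:
{"op": "play_rows", "data": {"motion": [[[0, 0, -2, 0, 0, 0], [0, 0, -6, 0, 0, 0], [0, 0, -11, 0, 0, 0], [0, 0, -16, 0, 0, 0], [0, 0, -18, 0, 0, 0]]]}}

```text
time: 20.1
tool_pos: [474.5, 359.8, 270.7]
tcp_rot: [179.6, 0.3, 163.0]
ft_force: [0.2, 0.1, 0.8]
finger_gap: 85.3
grip_force: 0.0
```

Request:
{"op": "play_rows", "data": {"motion": [[[5, -10, 0, 0, 0, 0], [10, -18, 0, 0, 0, 0], [10, -18, 0, 0, 0, 0], [10, -18, 0, 0, 0, 0], [10, -18, 0, 0, 0, 0]]]}}

```text
time: 20.6
tool_pos: [321.2, 213.4, 263.6]
tcp_rot: [-180.0, 0.0, 162.9]
ft_force: [-0.6, 0.3, 0.8]
finger_gap: 85.2
grip_force: 0.0
```

```bash
python3 - <<'E'
from m import *
go([0,0,0]);b0=load('s4');s0=load('scene0');s=dict(optics.snapshot('scene'));t=dict(optics.snapshot('top'));t0=load('top0')
hs=lambda d:cv2.cvtColor(d['pixels'],cv2.COLOR_RGB2HSV)
def cen(d,lo,hi,box):
    m=cv2.inRange(hs(d),lo,hi)[box[1]:box[3],box[0]:box[2]];M=cv2.moments(m,True);return (round(M['m00']),round(M['m10']/max(M['m00'],1)+box[0],1),round(M['m01']/max(M['m00'],1)+box[1],1))
for n,a,b,lo,hi,box in[('mallet scene',s0,s,(8,90,80),(22,255,255),(230,180,270,235)),('vial top',t0,t,(80,100,80),(95,255,255),(315,160,345,190)),('bottle cap top',t0,t,(105,120,80),(125,255,255),(415,145,445,175)),('red cap',t0,t,(0,120,80),(8,255,255),(380,190,430,235)),('red s',s0,s,(170,120,80),(180,255,255),(350,240,395,280)),('purple',t0,t,(140,80,80),(160,255,255),(380,190,430,235))]: print(n,cen(a,lo,hi,box),cen(b,lo,hi,box))
d=cv2.absdiff(t0['pixels'],t['pixels']).max(2);print('tipbox diff',(d[155:210,188:250]>60).sum())
np.savez('sF.npz',**s);g=lambda d:cv2.cvtColor(d['pixels'],cv2.COLOR_RGB2GRAY)
print(g(s)[205:240,345].tolist())
E
```

```text
t 20.6 at [321.2 213.4 263.6] [-180.     0.   162.9] F [-0.6  0.3  0.8] gap 85.2 ROW [ 24.45 -29.82  26.35] [ -0.    0.  -17.1]
mallet scene (494, 244.2, 204.5) (497, 244.8, 204.3)
vial top (152, 329.4, 174.0) (151, 329.5, 174.1)
bottle cap top (122, 428.9, 157.8) (124, 428.9, 157.9)
red cap (2, 395.5, 207.5) (1, 394.0, 207.0)
red s (50, 369.3, 257.5) (51, 369.7, 257.8)
purple (21, 409.1, 218.6) (21, 409.4, 218.6)
tipbox diff 0
[72, 76, 69, 77, 67, 70, 69, 76, 71, 74, 76, 75, 60, 48, 61, 115, 130, 123, 121, 121, 122, 122, 121, 114, 93, 71, 67, 66, 66, 65, 67, 66, 66, 65, 65]
```

The mallet is upright and the bystanders haven't moved. With time to spare, I verify the jaw travel from the same viewpoint as before.

Request:
{"op": "play_rows", "data": {"motion": [[[-5, 1.4, 0, 0, 0, -4], [-10, 2.8, 0, 0, 0, -8], [-15, 4.2, 0, 0, 0, -13], [-20, 5.6, 0.5, 0, 0, -17], [-21.3, 5.8, 0.5, 0, 0, -17]]]}}

```text
time: 21.2
tool_pos: [549.3, 208.9, 255.9]
tcp_rot: [-180.0, -0.1, -179.9]
ft_force: [-0.5, 0.3, 0.0]
finger_gap: 85.3
grip_force: 0.0
```

Request:
{"op": "play_rows", "data": {"motion": [[[0, 0, 0, 0, 0, 0], [0, 0, 0, 0, 0, 0], [0, 0, 0, 0, 0, 0]]]}}

```text
time: 21.5
tool_pos: [544.9, 209.5, 258.6]
tcp_rot: [180.0, -0.0, 180.0]
ft_force: [-0.3, 0.3, 0.0]
finger_gap: 85.2
grip_force: 0.0
```

```bash
python3 - <<'E'
from m import *
go([542,207,258]);w=wrist('w8')
x=np.array([np.cos(np.radians(-12.5)),np.sin(np.radians(-12.5)),0]);y=np.array([-x[1],x[0],0]);O=np.array([533,92.6,72.5])
K=np.arange(-26,12,1.)
def prof(d,xo):
    g=cv2.cvtColor(d['pixels'],cv2.COLOR_RGB2GRAY).astype(np.float32);P=np.array([pix(d,O+xo*x+k*y) for k in K],np.float32)
    return cv2.remap(g,P[:,0].reshape(1,-1),P[:,1].reshape(1,-1),cv2.INTER_CUBIC)[0].astype(int).tolist()
for xo in(-28,-24,24,28): print(xo,prof(load('w1'),xo),'\n  ',prof(w,xo))
E
```

```text
t 21.5 at [544.9 209.5 258.6] [180.  -0. 180.] F [-0.3  0.3  0. ] gap 85.2 ROW [ 0.29 -0.25  0.06] [ 0. -0. -0.]
-28 [140, 143, 142, 109, 76, 68, 69, 73, 77, 78, 76, 78, 78, 78, 77, 76, 76, 76, 77, 74, 54, 37, 38, 36, 33, 39, 36, 32, 33, 37, 33, 35, 95, 192, 234, 239, 240, 240] 
   [136, 140, 113, 85, 72, 76, 78, 76, 76, 76, 78, 78, 76, 73, 75, 75, 69, 50, 35, 30, 34, 35, 34, 34, 37, 33, 36, 38, 35, 34, 35, 31, 88, 192, 232, 237, 239, 238]
-24 [139, 140, 140, 110, 79, 71, 82, 83, 79, 80, 77, 75, 75, 78, 78, 75, 74, 76, 78, 72, 54, 35, 33, 34, 34, 33, 35, 34, 38, 33, 34, 35, 116, 223, 240, 239, 241, 243] 
   [140, 139, 109, 81, 73, 75, 76, 76, 77, 74, 77, 74, 69, 68, 69, 72, 71, 57, 41, 31, 35, 32, 33, 37, 36, 35, 38, 43, 52, 54, 58, 60, 120, 213, 233, 228, 229, 229]
24 [241, 187, 140, 100, 74, 66, 65, 73, 78, 78, 77, 75, 77, 78, 78, 75, 76, 78, 80, 75, 57, 44, 46, 46, 46, 45, 58, 102, 175, 230, 254, 254, 252, 253, 253, 251, 253, 255] 
   [119, 121, 119, 121, 123, 119, 122, 123, 122, 120, 122, 123, 121, 122, 122, 121, 121, 121, 124, 120, 110, 101, 85, 64, 52, 50, 51, 51, 50, 50, 49, 55, 124, 212, 236, 232, 231, 234]
28 [184, 152, 131, 104, 76, 67, 70, 73, 76, 75, 77, 83, 105, 118, 118, 113, 116, 120, 118, 108, 77, 53, 54, 103, 188, 241, 249, 254, 255, 252, 247, 246, 246, 252, 254, 254, 253, 253] 
   [120, 119, 120, 120, 120, 122, 121, 121, 121, 120, 118, 121, 121, 121, 121, 121, 121, 121, 119, 109, 106, 99, 82, 63, 54, 52, 51, 52, 52, 53, 51, 45, 133, 243, 254, 253, 254, 254]
```

The jaw edge moved 3.0 mm against a fixed block edge, so the rack is tight. I hand in.

```bash
python3 -c "
from bench import job
print(job.hand_in())"
```

```text
the job is handed in; nothing more can be done
None
```

The key is tapped tight in several separate taps (jaw moved about 3.0 mm, final tap about 22 N), the mallet is back upright on the worktop, the bottle, vial and tip box show no movement, and the job was handed in at about 22 s; whether the rack is level was not measured directly.

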